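# Slide the bedside bottle home beside the pillow

### The job

Push the tall aluminium bottle with the flip-top cap low on its body so that it slides upright over the table, through the open side of the low U-shaped rail, until it rests against the rail's back bar. Only push it gently from outside with the fingers: do not grip, straddle, lift or tip it. Leave everything else on the table where it stands, and finish with the hand clear.

Things in the scene. Friction and masses are not known exactly. Their poses are not given: they have to be found in the camera images.
- bottle: Tall aluminium bottle: round body 68 mm across, straight up to 165 mm, then a shoulder and a black flip-top cap with a grey lid and small loop; 225 mm tall, about 0.45 kg, loose. Origin: centre of its underside; z up. Yaw does not matter. It slides if pushed within about 25 mm of the table and tips if pushed high up; let the fingertips lead so that the gripper's body does not touch it first.
- bay: Fixed low U-shaped grey plastic rail, 20 mm high, 8 mm thick, no floor. Origin: on the table, where the bottle's axis stands when home (central, touching the back bar). y points from the open side to the back bar, whose inner face is at y = +34 mm; the side bars' inner faces are at x = +-48 mm, and they end at y = -30 mm. z up.
- pump: Bystander: aluminium pump dispenser, 58 mm in diameter, 178 mm tall, with a black pump head and spout instead of a cap; it may stand in either of the two places where the bottle may stand. Origin: centre of its underside.
- cup: Bystander: smooth black ceramic cup beside the rail, 76 mm across the rim, 85 mm tall. Origin: centre of its underside.
- dish: Bystander: shallow glass dish on the other side of the rail, 96 mm across, 30 mm tall. Origin: centre of its underside.
- jar: Bystander: small pill jar, 44 mm in diameter, 65 mm tall, farther out than the bottle's way. Origin: centre of its underside.
- case: Bystander: dark spectacle case, 60 x 155 x 36 mm (x, y, z), on the side away from the rail. Origin: centre of its underside.
- organiser: Bystander: flat white week pill organiser, 40 x 150 x 24 mm (x, y, z), on the side away from the rail. Origin: centre of its underside.
Not all that is in view belongs to the job. Leave any orange or turquoise look-alike of the bottle alone.

How it is judged:
By the outcome, as a careful person would: the job done as asked, in the order asked, and still so for the second after the job is handed in, with the robot touching nothing.
It also fails if it takes over 67 s, if anything falls off the work surface, if the arm or the gripper's body presses on something with over 40 N, if the wrist force passes 120 N, or if a joint passes its speed limit or range.

### The arm

A 6-joint arm with a two-finger parallel gripper is mounted at the origin on the work surface. World frame = base frame: x ahead of the robot, y to its left, z up, the work surface at z = 0. Lengths are in m, angles in rad, forces in N, time in s.
With the tool pointing down it reaches from about 0.425 to 0.95 m from the base axis. Payload 3.5 kg.
Tool frame: the origin (TCP) lies midway between the tips of the shut fingers; the grasp point (between the pads) lies 19 mm behind it; z points along the fingers, y is the line along which they close (so a half turn about z gives the same grasp; the last joint's range is limited). The gripper opens to 85 mm and grips with 20 to 120 N. Pads are 22 mm wide; open, the fingers measure 114 mm over their backs; the gripper's body (76 mm by 85 mm) begins 54 mm behind the grasp point. The pads swing forward as they close: fully open they stand 13 mm farther back than shut.
Start: joints at [-1.31, 0.286, 1.577, -0, 1.279, -0.15], TCP at [0.27, -0.619, 0.231] pointing down, gripper open.
Joint ranges: [-2.77, 2.77], [-0.9, 2.22], [0.21, 2.48], [-1.53, 4.67], [0.24, 2.81], [-2.84, 2.84]. Speed limits (rad/s): [2.79, 2.79, 3.14, 3.14, 3.14, 3.14].

### API

Orientations are given as a unit quaternion [x, y, z, w].
In Python, from plant import ctrl gives the robot as it stands. The module is installed in compiled form; this text tells all that it offers.
- The arm moves only by the shell command python3 -m inch 'ROWS' [FORCE]. ROWS is JSON, a list of rows, each a list of 5 numbers: the closure, from 0 (fully open) to 1 (shut), then the shift along the tool's x, y, z in m, then the turn about the tool's z in degrees. A call has 1 to 5 rows; each row is the pose to reach, as a shift and turn from the pose commanded when the call began, along the tool's axes at that moment; what a row does not reach only later rows make up. A row lasts 1/12 s, in which the tool goes at most 41.7 mm and 7.16 degrees, less where a joint would pass 70% of its speed; a pose out of reach is approached as far as the arm can. A call with a gripper value outside its range is refused whole. The fingers move at their own pace and stop on an object; FORCE is the grip in N (left out, the last holds). Time passes only in rows, so rows that repeat a pose let the fingers close. It gives the time, the measured TCP pose, the force, the opening and the grip force at its end, in the units of the state.
- ctrl.get_state(): the state, without advancing time (a new reading comes with each control period).
- ctrl.read_camera(name): name is "side" or "top"; returns a dict with "pixels" (480x640x3 uint8, red, green, blue), "depth" (480x640 float32, m along the optical axis (not along the pixel's ray), 0 where there is no reading), "fx", "fy", "cx", "cy" (pixels), "xyz" and "rotation" of the camera in the world. Camera axes: x right, y down, z forward; pixel columns grow to the right and rows downward; lengths in m; the calibration is good to about 2 mm. A picture is of the moment at which its call begins.
- ctrl.sign_off(): hands the job in; it is judged then, once.
Trained networks look in a picture, given as the dict that the camera call returned (one of the last four; its "shot" number tells which), for a name from the list of things; names that differ only in an ending like _2 or _b are one class to them, and where a whole thing is asked for, a point or a joint stands for the part that bears it (a point fixed in the world has none). Each returns a list of dicts, best first, with "score" (0 to 1); they miss things now and then, are a little off and sometimes report something else, mostly with a low value. They report only what shows in the picture. A call takes as long as a camera call. They do not tell look-alikes from the thing itself.
- ctrl.spot_in(query, picture): "at" ([column, row] in pixels, amid what is visible of it).
- ctrl.tip_of(query, picture): "at" ([column, row] in pixels: a listed point, or the origin of a listed thing).
The state is a dict: "time": time; "qpos": joint angles; "dq": joint speeds; "joint_efforts": joint torques, N m; "eef_pos": TCP position; "tcp_rot": TCP orientation; "contact_force": force on the tool from outside, world axes, zero at the start; "wrist_torque": the same for the moment, N m; "opening": opening from 0.0 (shut) to 1.0 (fully open); "finger_force": force on a finger pad.
Only numpy, scipy, OpenCV 4.12 (cv2) and the standard library are available. Lean on these libraries where they do the work, as an engineer would, in place of code of your own. Each camera call takes 0.05 s, during which the arm holds its last target. There are 200 camera calls.

## Working session

There is one attempt and no reset: what is moved stays moved. The work goes in short steps, Python scripts to look and compute and a shell command to move; the robot and the scene stay as the last step left them, time stands still between calls to the robot, and variables do not carry over. Pictures are saved under pics/ and viewed, at most 10 in all, crops included, and the job is handed in when it is done.

```bash
mkdir -p pics
cat > h.py <<'E'
import numpy as np, cv2
from plant import ctrl
def cam(n): return ctrl.read_camera(n)
def save(p,f): cv2.imwrite('pics/'+f,p['pixels'][:,:,::-1])
def ray(p,uv):
    d=np.array([(uv[0]-p['cx'])/p['fx'],(uv[1]-p['cy'])/p['fy'],1.]); return np.array(p['rotation']).reshape(3,3)@d
def at_depth(p,uv,z): return np.array(p['xyz'])+ray(p,uv)*z
def at_z(p,uv,z):
    r=ray(p,uv); o=np.array(p['xyz']); return o+r*(z-o[2])/r[2]
E
python3 - <<'E'
from h import *
s=ctrl.get_state(); print(s['time'],s['eef_pos'],s['tcp_rot'])
for n in('side','top'):
    p=cam(n); save(p,n+'0.png'); print(n,p['xyz'],np.round(ray(p,(320,240)),2))
    for q in 'bottle bay pump cup dish jar case organiser'.split():
        for f in('spot_in','tip_of'):
            for r in getattr(ctrl,f)(q,p)[:3]:
                u=r['at']; d=p['depth'][int(u[1]),int(u[0])]
                print(q,f,np.round(u),round(r['score'],2),'depth',np.round(at_depth(p,u,d),3),'z0',np.round(at_z(p,u,0)[:2],3))
E
```

```text
0.0 [ 0.26943385 -0.61818439  0.22997318] [ 9.78978646e-01  2.03959422e-01 -5.10169238e-05 -1.16712952e-03]Traceback (most recent call last):
  File "<stdin>", line 4, in <module>
  File "h.py", line 6, in ray
    d=np.array([(uv[0]-p['cx'])/p['fx'],(uv[1]-p['cy'])/p['fy'],1.]); return np.array(p['rotation']).reshape(3,3)@d
                                                                             ~~~~~~~~~~~~~~~~~~~~~~~~~~~~~~~^^^^^
ValueError: cannot reshape array of size 4 into shape (3,3)
```

View pics/side0.png

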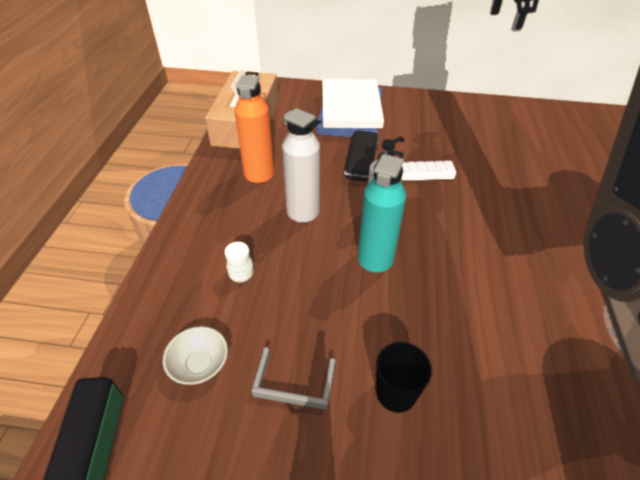

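The side view shows the silver bottle at (302,170), the rail at (295,385) opening toward the bottle, and the turquoise and orange look-alikes at (380,220) and (255,135). The pump is hidden behind the turquoise one. The camera rotation turns out to be a quaternion, so I'll fix the helper.

```bash
sed -i 's/np.array(p\[.rotation.\]).reshape(3,3)@d/R.from_quat(p["rotation"]).as_matrix()@d/; 1a from scipy.spatial.transform import Rotation as R' h.py
python3 - <<'E'
from h import *
for n in('side','top'):
    p=cam(n); save(p,n+'1.png'); print(n,p['xyz'],np.round(ray(p,(320,240)),2))
    for q in 'bottle bay pump cup dish jar case organiser'.split():
        for f in('spot_in','tip_of'):
            for r in getattr(ctrl,f)(q,p)[:3]:
                u=r['at']; d=p['depth'][int(u[1]),int(u[0])]
                print(q,f,np.round(u),round(r['score'],2),'depth',np.round(at_depth(p,u,d),3),'z0',np.round(at_z(p,u,0)[:2],3))
E
```

```text
side [0.5309055  0.46349878 0.64897689] [ 0.09 -0.67 -0.74]
bottle spot_in [302. 165.] 0.81 depth [ 0.654 -0.165  0.146] z0 [ 0.69  -0.348]
bottle spot_in [384. 213.] 0.77 depth [ 0.501 -0.059  0.15 ] z0 [ 0.493 -0.217]
bottle spot_in [252. 129.] 0.66 depth [ 0.773 -0.269  0.14 ] z0 [ 0.839 -0.47 ]
bottle tip_of [305. 207.] 0.74 depth [ 0.65  -0.169  0.039] z0 [ 0.658 -0.209]
bottle tip_of [378. 256.] 0.7 depth [ 0.501 -0.06   0.043] z0 [ 0.498 -0.097]
bottle tip_of [259. 174.] 0.57 depth [ 0.769 -0.273  0.024] z0 [ 0.778 -0.302]
bay spot_in [288. 395.] 0.67 depth [0.614 0.199 0.017] z0 [0.616 0.192]
bay spot_in [196. 355.] 0.62 depth [0.77  0.15  0.003] z0 [0.771 0.149]
bay tip_of [304. 208.] 0.17 depth [ 0.653 -0.166  0.039] z0 [ 0.66  -0.207]
pump spot_in [384. 146.] 0.56 depth [ 0.513 -0.204  0.175] z0 [ 0.506 -0.45 ]
pump tip_of [398. 396.] 0.33 depth [0.463 0.203 0.073] z0 [0.454 0.17 ]
cup spot_in [401. 375.] 0.67 depth [0.451 0.139 0.004] z0 [0.451 0.137]
cup tip_of [394. 393.] 0.81 depth [0.468 0.201 0.076] z0 [0.459 0.167]
dish spot_in [196. 356.] 0.89 depth [0.769 0.153 0.
[... 1619 characters left out ...]
h tip_of [184. 157.] 0.67 depth [0.758 0.163 0.005] z0 [0.759 0.164]
dish tip_of [481. 266.] 0.23 depth [ 0.553 -0.38   0.038] z0 [ 0.555 -0.39 ]
jar spot_in [280. 163.] 0.79 depth [ 0.734 -0.02   0.062] z0 [ 0.748 -0.016]
jar spot_in [382. 202.] 0.3 depth [ 0.642 -0.185  0.214] z0 [ 0.674 -0.207]
case spot_in [483. 267.] 0.83 depth [ 0.552 -0.384  0.038] z0 [ 0.554 -0.394]
case tip_of [478. 268.] 0.77 depth [ 0.55  -0.375  0.034] z0 [ 0.551 -0.384]
organiser spot_in [465. 342.] 0.74 depth [ 0.418 -0.35   0.028] z0 [ 0.416 -0.357]
organiser tip_of [379. 210.] 0.74 depth [ 0.628 -0.179  0.225] z0 [ 0.659 -0.202]
organiser tip_of [465. 337.] 0.64 depth [ 0.426 -0.351  0.027] z0 [ 0.424 -0.357]
```

View pics/top1.png

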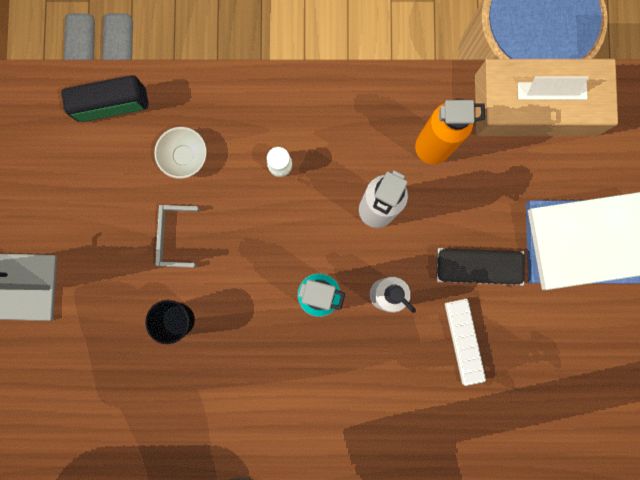

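The top view shows +y to the left and +x up. The silver bottle stands at (382,202), the rail at (178,235) opens right toward it, the turquoise look-alike is at (320,296) and the pump at (390,295). Next I fit the exact geometry from the depth data.

```bash
cat >> h.py <<'E'
from scipy.optimize import least_squares
def cloud(p):
    v,u=np.mgrid[:480,:640]; d=p['depth']; m=d>0
    c=np.stack([(u-p['cx'])/p['fx'],(v-p['cy'])/p['fy'],np.ones(d.shape)],-1)*d[...,None]
    return (R.from_quat(p['rotation']).apply(c.reshape(-1,3))+p['xyz'])[m.ravel()], p['pixels'].reshape(-1,3)[m.ravel()]
def fit(c,xy,r,z0,z1):
    w=c[(np.hypot(*(c[:,:2]-xy).T)<r+.02)&(c[:,2]>z0)&(c[:,2]<z1)]
    if len(w)<20: return None
    s=least_squares(lambda a:np.hypot(*(w[:,:2]-a).T)-r,xy,loss='soft_l1',f_scale=.002); return np.round(s.x,4),len(w),round(float(np.median(abs(s.fun))),4)
E
python3 - <<'E'
from h import *
for n in('side','top'):
    c,_=cloud(cam(n)); print(n)
    for nm,xy,r,z in [('bottle',(.65,-.19),.034,.15),('teal',(.5,-.09),.034,.15),('pump',(.499,-.21),.029,.13),('jar',(.738,-.015),.022,.05),('orange',(.77,-.29),.034,.15)]:
        print(nm,fit(c,xy,r,.03,z))
    m=(abs(c[:,0]-.61)<.075)&(abs(c[:,1]-.17)<.075)&(c[:,2]>.014)&(c[:,2]<.03)
    b=c[m]; print('bay',len(b),np.median(b[:,2]),cv2.minAreaRect(b[:,:2].astype(np.float32)*1000), b.min(0),b.max(0))
    lo=b[b[:,1]<.175]; print('sides x',[np.round(np.median(lo[k][:,0]),4) for k in (lo[:,0]<.61,lo[:,0]>.61)], 'back y', [np.round(np.median(b[(abs(b[:,0]-x)<.02)][:,1]),4) for x in(.59,.63)])
E
```

```text
side
bottle (array([ 0.6623, -0.1997]), 1651, 0.0006)
teal (array([ 0.5048, -0.0926]), 1849, 0.0005)
pump (array([ 0.5027, -0.2087]), 88, 0.0013)
jar (array([ 0.7466, -0.0219]), 202, 0.0012)
orange (array([ 0.782 , -0.3059]), 1542, 0.0007)
bay 928 0.01841449499834663 ((611.1962890625, 168.71990966796875), (72.51187896728516, 112.39803314208984), 87.65707397460938) [0.55406389 0.13043063 0.01404574] [0.6679442  0.20645216 0.02178645]
sides x [np.float64(0.5585), np.float64(0.6621)] back y [np.float64(0.2023), np.float64(0.2006)]
top
bottle (array([ 0.6606, -0.1972]), 376, 0.0002)
teal None
pump (array([ 0.5033, -0.2126]), 679, 0.0038)
jar (array([ 0.7452, -0.0162]), 103, 0.0011)
orange (array([ 0.7801, -0.3034]), 774, 0.0003)
bay 616 0.020255360109058484 ((609.0028686523438, 170.53219604492188), (72.82357788085938, 112.19219207763672), 87.65789031982422) [0.55266739 0.13214454 0.01405087] [0.66500017 0.20835033 0.02659693]
sides x [np.float64(0.5563), np.float64(0.6592)] back y [np.float64(0.2017), np.float64(0.2006)]
```

Bottle axis is (0.661,-0.198), home is (0.610,0.1635), and the rail's axis is at 87.7°. The tool can't tilt, so the only contact that leads the gripper's body is the back of one fully open finger (57 mm against about 42 mm). I'll push with tool -y facing the bottle, and travel there high up first.

```bash
python3 -m inch '[[0,0.04,-0.01,0,0],[0,0.08,-0.02,0,0],[0,0.12,-0.03,0,0],[0,0.16,-0.04,0,0],[0,0.2,-0.05,0,0]]' && python3 -m inch '[[0,0.04,-0.01,0,0],[0,0.08,-0.02,0,0],[0,0.12,-0.03,0,0],[0,0.16,-0.04,0,0],[0,0.2,-0.05,0,0]]' && python3 -m inch '[[0,0.03,-0.008,0,5],[0,0.06,-0.015,0,10],[0,0.092,-0.023,0,15],[0,0.092,-0.023,0,18.5],[0,0.092,-0.023,0,18.5]]'
python3 - <<'E'
from h import *
s=ctrl.get_state(); r=R.from_quat(s['tcp_rot']).as_matrix(); print(s['eef_pos'],r[:,0],r[:,1],s['qpos'],s['contact_force'])
p=cam('side'); save(p,'side2.png'); c,_=cloud(p)
# arm height: lowest arm points (above 0.2) by radius along the arm azimuth
e=s['eef_pos']; a=np.arctan2(e[1],e[0]); rr=c[:,0]*np.cos(a)+c[:,1]*np.sin(a); t=-c[:,0]*np.sin(a)+c[:,1]*np.cos(a)
for k in np.arange(.4,.9,.04):
    m=(abs(rr-k)<.02)&(abs(t)<.08)&(c[:,2]>.2); 
    if m.sum()>5: print(round(k,2),m.sum(),np.round(np.percentile(c[m,2],[1,50,99])-e[2],3))
E
```

```text
time: 2.27
eef_pos: [0.4342, -0.4919, 0.2315]
tcp_rot: [0.979, 0.204, 0.0, 0.0]
contact_force: [0.3, -1.2, 0.8]
opening: 1.001
finger_force: 0.0
time: 2.68
eef_pos: [0.5978, -0.3659, 0.2315]
tcp_rot: [0.979, 0.204, 0.0, 0.0]
contact_force: [0.3, -1.1, -1.2]
opening: 1.0
finger_force: 0.0
time: 3.1
eef_pos: [0.6728, -0.3077, 0.2309]
tcp_rot: [0.999, 0.045, -0.0, -0.0]
contact_force: [-0.0, -0.4, 0.6]
opening: 0.992
finger_force: 0.0
[ 0.67284311 -0.30773596  0.2309028 ] [ 9.95947707e-01  8.99336491e-02 -3.22815967e-04] [ 8.99336043e-02 -9.95947752e-01 -1.50885627e-04] [-5.65736943e-01  4.28078483e-01  1.39549331e+00 -7.97910739e-05
  1.31836872e+00  9.15024021e-01] [-0.01910918 -0.38427947  0.60138338]
0.68 130 [-0.009  0.08   0.114]
0.72 1653 [0.015 0.112 0.153]
0.76 244 [0.014 0.131 0.151]
0.8 135 [-0.03  -0.019 -0.006]
0.84 381 [-0.029 -0.008 -0.006]
0.88 7 [-0.01  -0.009 -0.007]
```

View pics/side2.png

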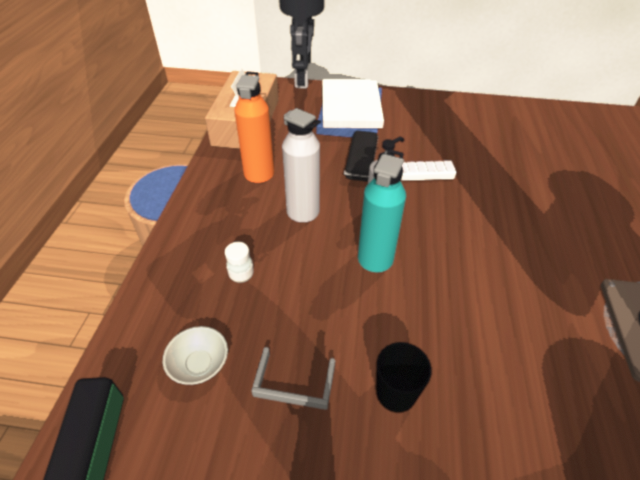

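The side view shows the gripper behind the bottle at (302,50). The bottle and its neighbours are unchanged. I'll check the forearm's clearance over the pump and the turquoise bottle in the top view.

Run:
```python
from h import *
s=ctrl.get_state(); e=s['eef_pos']; p=cam('top'); save(p,'top3.png'); c,_=cloud(p)
a=np.arctan2(e[1],e[0]); rr=c[:,0]*np.cos(a)+c[:,1]*np.sin(a); t=-c[:,0]*np.sin(a)+c[:,1]*np.cos(a)
for k in np.arange(.1,.9,.05):
    m=(abs(rr-k)<.01)&(abs(t)<.12)&(c[:,2]>.26)
    if m.sum()>5: print(round(k,2),m.sum(),'ztop',np.round(np.percentile(c[m,2],[2,98]),3),'t',np.round(np.percentile(t[m],[2,98]),3))
```

```text
0.35 584 ztop [0.58 0.64] t [0.081 0.11 ]
0.4 3519 ztop [0.599 0.628] t [-0.001  0.102]
0.45 3132 ztop [0.585 0.614] t [-0.007  0.094]
0.5 2742 ztop [0.567 0.598] t [-0.013  0.087]
0.55 2295 ztop [0.555 0.583] t [-0.016  0.077]
0.6 1816 ztop [0.533 0.567] t [-0.018  0.066]
0.65 2307 ztop [0.513 0.55 ] t [-0.039  0.069]
0.7 2613 ztop [0.302 0.534] t [-0.046  0.064]
0.75 1872 ztop [0.495 0.522] t [-0.052  0.058]
```

View pics/top3.png

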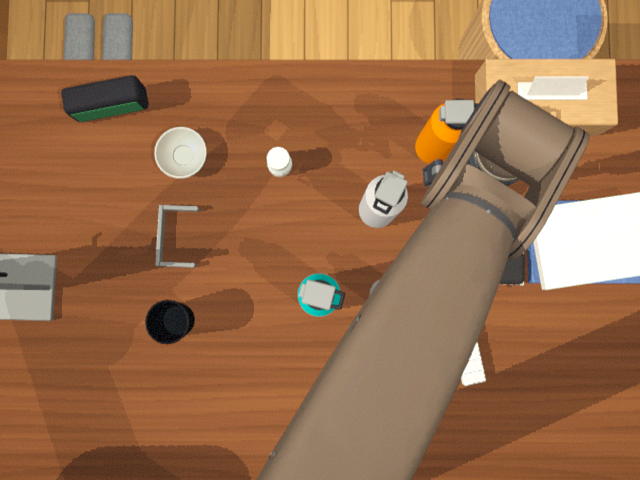

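The top view shows the wide wrist discs at (470,145), which will come down beside the bottle's cap. I'll back off 30 mm, descend partway and measure the wrist against the cap before pushing.

```bash
python3 -m inch '[[0,0,0.03,0,0],[0,0,0.03,0.03,0],[0,0,0.03,0.06,0],[0,0,0.03,0.09,0],[0,0,0.03,0.12,0]]' && python3 -m inch '[[0,0,0,0.03,0],[0,0,0,0.05,0],[0,0,0,0.05,0]]'
python3 - <<'E'
from h import *
s=ctrl.get_state(); e=s['eef_pos']; a=np.arctan2(e[1],e[0]); print(e,a,s['qpos'],s['contact_force'])
C=[]
for n in('side','top'):
    p=cam(n); save(p,n+'4.png'); C.append(cloud(p)[0])
c=np.vstack(C); np.save('c4.npy',c)
ra=np.array([np.cos(a),np.sin(a)]); la=np.array([-ra[1],ra[0]])
w=c[:,:2]-e[:2]; q=np.c_[w@ra,w@la,c[:,2]-e[2]]
g=q[(abs(q[:,0])<.2)&(abs(q[:,1])<.085)&(q[:,2]>.005)]
for z in np.arange(.01,.36,.02):
    m=g[(abs(g[:,2]-z)<.01)&(np.hypot(g[:,0],g[:,1])<.12)]
    if len(m)>8: print(round(z,3),len(m),'rad',np.round(np.percentile(m[:,0],[2,98]),3),'lat',np.round(np.percentile(m[:,1],[2,98]),3),'y',np.round(np.percentile((m[:,0]*ra[1]+m[:,1]*la[1]),99),3))
b=c[np.hypot(c[:,0]-.6613,c[:,1]+.1985)<.045]
for z in(.1,.17,.18,.19,.2,.21,.22):
    m=b[abs(b[:,2]-z)<.005]; print(z,np.round([m[:,0].min()-.6613,m[:,0].max()-.6613,m[:,1].min()+.1985,m[:,1].max()+.1985],3))
E
```

```text
time: 3.62
eef_pos: [0.673, -0.3411, 0.1105]
tcp_rot: [0.999, 0.043, 0.0, 0.0]
contact_force: [-0.2, -1.1, 0.5]
opening: 0.999
finger_force: 0.0
time: 3.87
eef_pos: [0.6695, -0.3385, 0.0542]
tcp_rot: [0.999, 0.044, -0.005, -0.003]
contact_force: [-0.7, 0.6, -1.1]
opening: 1.001
finger_force: 0.0
[ 0.66952359 -0.33849416  0.05417298] -0.46809738018411134 [-6.02934111e-01  6.18718528e-01  1.46261339e+00 -2.19825289e-04
  1.07209251e+00  8.80937178e-01] [-0.68796824  0.5947343  -1.10306348]
0.01 76 rad [0.033 0.064] lat [0.005 0.084] y 0.053
0.03 109 rad [0.048 0.064] lat [0.053 0.085] y 0.053
0.05 109 rad [0.048 0.066] lat [0.052 0.084] y 0.053
0.07 188 rad [-0.046  0.064] lat [0.018 0.084] y 0.075
0.09 207 rad [-0.046  0.063] lat [-0.016  0.084] y 0.074
0.11 415 rad [-0.042  0.085] lat [-0.013  0.084] y 0.071
0.13 575 rad [-0.034  0.081] lat [-0.003  0.084] y 0.067
0.15 461 rad [-0.035  0.068] lat [-0.011  0.083] y 0.047
0.17 1066 rad [-0.033  0.103] lat [-0.013  0.084] y 0.046
0.19 337 rad [-0.031  0.021] lat [-0.011  0.035] y 0.034
0.21 283 rad [-0.031  0.029] lat [-0.01   0.058] y 0.056
0.23 362 rad [-0.04   0.044] lat [0.049 0.062] y 0.076
0.25 628 rad [-0.072  0.046] lat [0.049 0.066] y 0.093
0.27 1904 rad [-0.099  0.04 ] lat [-0.041  0.068] y 0.103
0.29 3691 rad [-0.101  0.029] lat [-0.05   0.068] y 0.104
0.31 1475 rad [-0.109  0.001] lat [-0.049  0.069] y 0.105
0.33 2836 rad [-0.104 -0.04 ] lat [-0.042  0.067] y 0.1
0.35 1146 rad [-0.111 -0.071] lat [-0.019  0.054] y 0.096
0.1 [-0.035  0.031 -0.019  0.036]
0.17 [-0.035  0.033 -0.032  0.035]
0.18 [-0.03   0.028 -0.027  0.031]
0.19 [-0.025  0.023 -0.021  0.024]
0.2 [-0.023  0.03  -0.014  0.022]
0.21 [-0.023  0.029 -0.02   0.024]
0.22 [-0.037  0.029 -0.023  0.028]
```

View pics/side4.png

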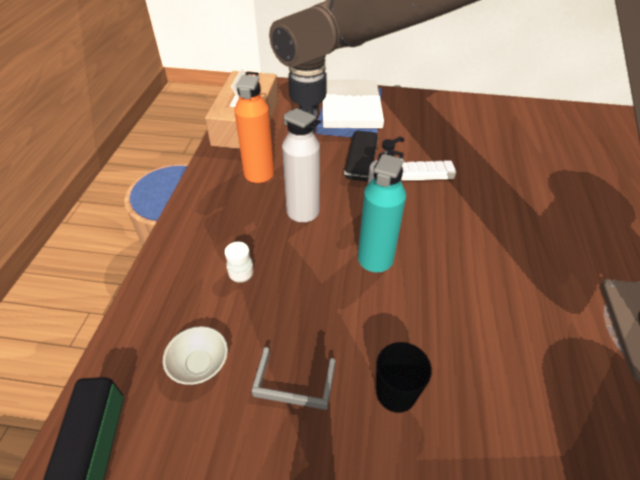

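The wrist discs clear the cap if TCP z ≥ ~6 mm. The side view shows the wrist at (310,40) and the gripper behind the silver bottle's cap. The finger linkage might stick out farther than the tips, so I'll lift a little for a clear view and profile it.

```bash
python3 -m inch '[[0,0,0,-0.04,0],[0,0,0,-0.08,0],[0,0,0,-0.12,0],[0,0,0,-0.15,0],[0,0,0,-0.15,0]]' >/dev/null
cat > prof.py <<'E'
from h import *
s=ctrl.get_state(); e=s['eef_pos']; T=R.from_quat(s['tcp_rot']).as_matrix(); print(s['time'],e,s['opening'])
p=cam('side'); c,_=cloud(p); q=(c-e)@T
q=q[(abs(q[:,0])<.06)&(abs(q[:,1])<.1)&(q[:,2]<.03)]
for z in np.arange(.01,-.2,-.01):
    m=q[abs(q[:,2]-z)<.005]
    if len(m)>3: print(round(z,2),len(m),'-y',np.round(np.percentile(m[:,1],[0,5,25,50]),3),'x',np.round(np.percentile(m[:,0],[3,97]),3))
u=np.array(R.from_quat(p['rotation']).inv().apply(e+[0,0,.08]-p['xyz'])); c0=int(p['cx']+p['fx']*u[0]/u[2]); r0=int(p['cy']+p['fy']*u[1]/u[2])
r0=max(r0,0); im=p['pixels'][max(r0-80,0):r0+100,max(c0-90,0):c0+90,::-1]; cv2.imwrite('pics/prof%d.png'%(s['time']*100),cv2.resize(im,None,fx=3,fy=3)); print('prof%d.png'%(s['time']*100))
E
python3 prof.py
```

```text
4.3833 [ 0.67833838 -0.34282152  0.22735457] 1.0007018369979135
-0.01 20 -y [-0.05  -0.049 -0.049 -0.048] x [-0.008  0.01 ]
-0.02 73 -y [-0.057 -0.056 -0.054 -0.048] x [-0.009  0.012]
-0.03 85 -y [-0.058 -0.057 -0.055 -0.05 ] x [-0.01   0.012]
-0.04 66 -y [-0.059 -0.057 -0.055 -0.054] x [-0.009  0.012]
-0.05 32 -y [-0.057 -0.057 -0.056 -0.055] x [-0.01  0.01]
-0.06 59 -y [-0.076 -0.075 -0.073 -0.072] x [-0.012  0.013]
-0.07 104 -y [-0.077 -0.074 -0.073 -0.071] x [-0.014  0.012]
-0.08 88 -y [-0.075 -0.073 -0.071 -0.068] x [-0.016  0.017]
-0.09 145 -y [-0.073 -0.071 -0.07  -0.069] x [-0.016  0.018]
-0.1 181 -y [-0.071 -0.07  -0.068 -0.024] x [-0.018  0.02 ]
-0.11 218 -y [-0.071 -0.069 -0.067 -0.051] x [-0.016  0.017]
-0.12 120 -y [-0.07  -0.066 -0.062 -0.037] x [-0.01   0.012]
-0.13 211 -y [-0.041 -0.037 -0.036 -0.033] x [-0.033  0.033]
-0.14 239 -y [-0.04  -0.037 -0.036 -0.033] x [-0.032  0.03 ]
-0.15 31 -y [-0.039 -0.039 -0.037 -0.036] x [-0.02   0.011]
prof438.png
```

Tips reach 57 mm, but the open linkage reaches 75 mm from 55 mm up. I'll check whether a different closure makes the tips lead.

```bash
python3 -m inch '[[0.5,0,0,0,0],[0.5,0,0,0,0],[0.5,0,0,0,0],[0.5,0,0,0,0],[0.5,0,0,0,0]]' >/dev/null; python3 prof.py;  python3 -m inch '[[1,0,0,0,0],[1,0,0,0,0],[1,0,0,0,0],[1,0,0,0,0],[1,0,0,0,0]]' >/dev/null; python3 prof.py
```

```text
4.85 [ 0.67363866 -0.33915808  0.20954209] 0.4978195373290716
0.0 20 -y [-0.03  -0.029 -0.028 -0.027] x [-0.008  0.011]
-0.01 59 -y [-0.037 -0.035 -0.033 -0.028] x [-0.01   0.012]
-0.02 65 -y [-0.037 -0.036 -0.034 -0.03 ] x [-0.01   0.011]
-0.03 74 -y [-0.037 -0.036 -0.034 -0.031] x [-0.01   0.011]
-0.04 20 -y [-0.037 -0.037 -0.035 -0.034] x [-0.011  0.008]
-0.05 70 -y [-0.054 -0.053 -0.052 -0.051] x [-0.012  0.013]
-0.06 68 -y [-0.058 -0.056 -0.054 -0.05 ] x [-0.011  0.013]
-0.07 83 -y [-0.061 -0.06  -0.059 -0.057] x [-0.016  0.012]
-0.08 96 -y [-0.063 -0.063 -0.061 -0.059] x [-0.016  0.013]
-0.09 132 -y [-0.067 -0.065 -0.064 -0.061] x [-0.015  0.018]
-0.1 246 -y [-0.068 -0.067 -0.064 -0.041] x [-0.017  0.02 ]
-0.11 146 -y [-0.054 -0.046 -0.041 -0.037] x [-0.015  0.019]
-0.12 77 -y [-0.041 -0.039 -0.037 -0.036] x [-0.01   0.011]
-0.13 206 -y [-0.04  -0.038 -0.036 -0.033] x [-0.033  0.033]
-0.14 264 -y [-0.039 -0.038 -0.036 -0.032] x [-0.034  0.034]
-0.15 278 -y [-0.04  -0.038 -0.035 -0.032] x [-0.034  0.035]
-0.16 210 -y [-0.039 -0.038 -0.036 -0.034] x [-0.031  0.03 ]
prof484.png
5.
[... 403 characters left out ...]
3 ] x [-0.012  0.012]
-0.06 40 -y [-0.046 -0.045 -0.043 -0.041] x [-0.011  0.012]
-0.07 81 -y [-0.053 -0.052 -0.049 -0.046] x [-0.015  0.012]
-0.08 103 -y [-0.062 -0.06  -0.057 -0.048] x [-0.015  0.017]
-0.09 179 -y [-0.063 -0.061 -0.059 -0.054] x [-0.016  0.018]
-0.1 170 -y [-0.053 -0.049 -0.041 -0.021] x [-0.017  0.02 ]
-0.11 128 -y [-0.043 -0.041 -0.039 -0.036] x [-0.017  0.019]
-0.12 80 -y [-0.04  -0.039 -0.038 -0.037] x [-0.009  0.01 ]
-0.13 198 -y [-0.041 -0.038 -0.035 -0.033] x [-0.033  0.033]
-0.14 269 -y [-0.04  -0.037 -0.035 -0.032] x [-0.034  0.035]
-0.15 284 -y [-0.039 -0.038 -0.035 -0.032] x [-0.034  0.035]
-0.16 160 -y [-0.039 -0.038 -0.036 -0.034] x [-0.028  0.027]
prof531.png
```

View pics/prof438.png

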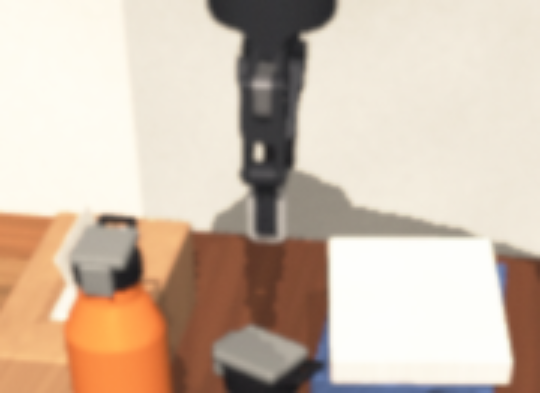

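Fully open is the best choice: low down, the leading flat is the finger link at ~50 mm. That should slide the bottle as long as friction is moderate, so I'll creep up and check for tilt. I'll shift 10 mm away from the orange bottle and descend.

```bash
python3 -m inch '[[0,-0.01,0,0,3],[0,-0.01,0,0,3],[0,-0.01,0,0,3],[0,-0.01,0,0.03,3],[0,-0.01,0,0.06,3]]' && python3 -m inch '[[0,0,0,0.03,0],[0,0,0,0.06,0],[0,0,0,0.09,0],[0,0,0,0.11,0],[0,0,0,0.12,0]]' && python3 -m inch '[[0,0,0,0.01,0],[0,0,0,0.02,0],[0,0,0,0.03,0],[0,0,0,0.035,0],[0,0,0,0.038,0]]'
cat > b.py <<'E'
from h import *
import sys
x0=np.array([float(v) for v in sys.argv[1:3]])
s=ctrl.get_state(); T=R.from_quat(s['tcp_rot']).as_matrix(); print('t',s['time'],'tcp',np.round(s['eef_pos'],4),'yaw-n',round(float(np.degrees(np.arctan2(-T[1,1],-T[0,1]))),1),'F',np.round(s['contact_force'],1))
p=cam('side'); c,_=cloud(p)
for z in((.03,.07),(.12,.155)): print(z,fit(c,x0,.034,*z))
b=fit(c,x0,.034,.03,.155)[0]
print('bottle',b,'tool',np.round(((np.r_[b,0]-s['eef_pos'])@T)[:2],4),'home rel',np.round(np.array([.610,.1635])-b,3))
if len(sys.argv)>3: save(p,sys.argv[3])
E
python3 b.py .6613 -.1985
```

```text
time: 5.78
eef_pos: [0.6664, -0.3416, 0.1549]
tcp_rot: [1.0, 0.018, 0.003, 0.002]
contact_force: [0.3, -0.1, -0.5]
opening: 0.71
finger_force: 0.0
time: 6.2
eef_pos: [0.6624, -0.3388, 0.0266]
tcp_rot: [1.0, 0.018, -0.003, -0.002]
contact_force: [0.1, 1.0, -0.8]
opening: 0.997
finger_force: 0.0
time: 6.62
eef_pos: [0.6643, -0.3404, -0.0069]
tcp_rot: [1.0, 0.018, 0.0, 0.0]
contact_force: [0.3, -0.3, -0.0]
opening: 1.002
finger_force: 0.0
t 6.6167 tcp [ 0.6643 -0.3404 -0.0069] yaw-n 92.0 F [ 0.3 -0.3 -0. ]
(0.03, 0.07) (array([ 0.6624, -0.1997]), 498, 0.0006)
(0.12, 0.155) (array([ 0.6623, -0.1997]), 545, 0.0006)
bottle [ 0.6623 -0.1997] tool [ 0.003  -0.1407] home rel [-0.052  0.363]
```

```bash
python3 -m inch '[[0,0,-0.007,0,0],[0,0,-0.014,0,0],[0,0,-0.02,0,0],[0,0,-0.025,0,0],[0,0,-0.029,0,0]]' >/dev/null&& python3 -m inch '[[0,0,-0.004,0,0],[0,0,-0.008,0,0],[0,0,-0.012,0,0],[0,0,-0.016,0,0],[0,0,-0.02,0,0]]' && python3 b.py .66 -.19 side7.png
```

```text
time: 7.5
eef_pos: [0.6628, -0.2919, -0.006]
tcp_rot: [1.0, 0.018, 0.001, 0.001]
contact_force: [0.9, -3.5, 1.3]
opening: 1.001
finger_force: 1.4
t 7.5 tcp [ 0.6628 -0.2919 -0.006 ] yaw-n 92.0 F [ 0.9 -3.5  1.3]
(0.03, 0.07) (array([ 0.6619, -0.185 ]), 496, 0.0006)
(0.12, 0.155) (array([ 0.6618, -0.1844]), 545, 0.0006)
bottle [ 0.6619 -0.1847] tool [ 0.0028 -0.1072] home rel [-0.052  0.348]
```

View pics/side7.png

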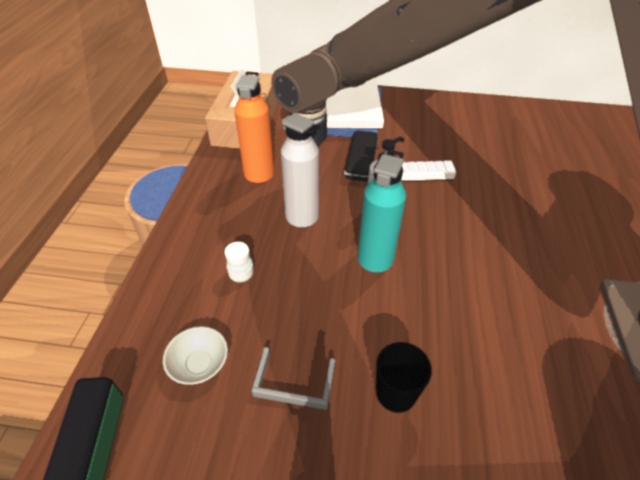

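It slid about 15 mm and stays upright: the low and high fits agree, and the bottle is now at (301,180). I'll carry on gently.

```bash
python3 -m inch '[[0,0,-0.006,0,0],[0,0,-0.012,0,0],[0,0,-0.018,0,0],[0,0,-0.024,0,0],[0,0,-0.03,0,0]]' && python3 b.py .66 -.155 &&  python3 -m inch '[[0,0,-0.007,0,0],[0,0,-0.014,0,0],[0,0,-0.021,0,0],[0,0,-0.028,0,0],[0,0,-0.035,0,0]]' && python3 b.py .66 -.12
```

```text
time: 7.97
eef_pos: [0.6614, -0.2607, -0.0066]
tcp_rot: [1.0, 0.018, -0.0, 0.0]
contact_force: [0.4, -4.3, 1.2]
opening: 0.995
finger_force: 1.5
t 7.9667 tcp [ 0.6614 -0.2607 -0.0066] yaw-n 92.0 F [ 0.4 -4.3  1.2]
(0.03, 0.07) (array([ 0.6605, -0.1537]), 525, 0.0005)
(0.12, 0.155) (array([ 0.6603, -0.1535]), 581, 0.0005)
bottle [ 0.6604 -0.1537] tool [ 0.0028 -0.1069] home rel [-0.05   0.317]
time: 8.43
eef_pos: [0.6601, -0.2256, -0.0067]
tcp_rot: [1.0, 0.018, -0.0, -0.0]
contact_force: [0.4, -3.6, 1.5]
opening: 0.999
finger_force: 1.4
t 8.4333 tcp [ 0.6601 -0.2256 -0.0067] yaw-n 92.0 F [ 0.4 -3.6  1.5]
(0.03, 0.07) (array([ 0.6591, -0.1188]), 514, 0.0005)
(0.12, 0.155) (array([ 0.659 , -0.1178]), 579, 0.0005)
bottle [ 0.6591 -0.1183] tool [ 0.0028 -0.1073] home rel [-0.049  0.282]
```

```bash
python3 -m inch '[[0,0,0.012,0,0],[0,0,0.02,0,0],[0,0.015,0.02,0,-6],[0,0.03,0.02,0,-12],[0,0.03,0.02,0,-13.2]]' && python3 -m inch '[[0,0,0,0,0],[0,0,-0.005,0,0],[0,0,-0.01,0,0],[0,0,-0.016,0,0],[0,0,-0.022,0,0]]' && python3 b.py .659 -.117
```

```text
time: 8.9
eef_pos: [0.6926, -0.2464, -0.0066]
tcp_rot: [0.991, 0.134, 0.001, 0.0]
contact_force: [-0.3, 0.2, 1.0]
opening: 0.997
finger_force: 0.0
time: 9.32
eef_pos: [0.6842, -0.2233, -0.0069]
tcp_rot: [0.991, 0.132, -0.0, -0.0]
contact_force: [0.4, 0.8, 0.3]
opening: 1.0
finger_force: 0.0
t 9.3167 tcp [ 0.6842 -0.2233 -0.0069] yaw-n 105.2 F [0.4 0.8 0.3]
(0.03, 0.07) (array([ 0.6594, -0.1181]), 524, 0.0005)
(0.12, 0.155) (array([ 0.6597, -0.118 ]), 588, 0.0005)
bottle [ 0.6595 -0.1181] tool [ 0.0037 -0.108 ] home rel [-0.049  0.282]
```

Aligned and just short of contact. Pushing toward the rail's axis now, about 195 mm.

```bash
python3 -m inch '[[0,0,-0.004,0,0],[0,0,-0.01,0,0],[0,0,-0.018,0,0],[0,0,-0.026,0,0],[0,0,-0.034,0,0]]' && python3 -m inch '[[0,0,-0.008,0,0],[0,0,-0.016,0,0],[0,0,-0.024,0,0],[0,0,-0.032,0,0],[0,0,-0.04,0,0]]' >/dev/null && python3 b.py .64 -.046
```

```text
time: 9.78
eef_pos: [0.6764, -0.1911, -0.006]
tcp_rot: [0.991, 0.132, 0.001, 0.0]
contact_force: [0.6, -2.8, 1.3]
opening: 1.004
finger_force: 1.8
t 10.2 tcp [ 0.6654 -0.1518 -0.0067] yaw-n 105.2 F [ 1.6 -4.   0.8]
(0.03, 0.07) (array([ 0.6382, -0.0489]), 545, 0.0004)
(0.12, 0.155) (array([ 0.638 , -0.0485]), 608, 0.0004)
bottle [ 0.6381 -0.0487] tool [ 0.0008 -0.1067] home rel [-0.028  0.212]
```

```bash
python3 -m inch '[[0,0,-0.008,0,0],[0,0,-0.016,0,0],[0,0,-0.024,0,0],[0,0,-0.032,0,0],[0,0,-0.04,0,0]]' && python3 b.py .628 -.01 side8.png
```

```text
time: 10.67
eef_pos: [0.6549, -0.1134, -0.0066]
tcp_rot: [0.991, 0.133, -0.0, 0.0]
contact_force: [1.5, -3.4, 1.3]
opening: 1.0
finger_force: 1.3
t 10.6667 tcp [ 0.6549 -0.1134 -0.0066] yaw-n 105.2 F [ 1.5 -3.4  1.3]
(0.03, 0.07) (array([ 0.6274, -0.0107]), 542, 0.0004)
(0.12, 0.155) (array([ 0.627 , -0.0093]), 635, 0.0004)
bottle [ 0.6272 -0.0099] tool [ 0.0005 -0.1072] home rel [-0.017  0.173]
```

View pics/side8.png

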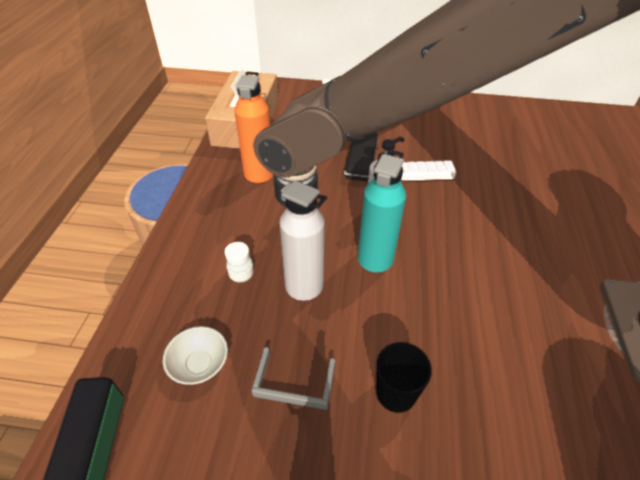

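The bottle is upright at (303,250), the turquoise one hasn't moved (382,220), and the forearm is passing behind and above it. Continuing to the rail's axis.

```bash
python3 -m inch '[[0,0,-0.008,0,0],[0,0,-0.016,0,0],[0,0,-0.024,0,0],[0,0,-0.032,0,0],[0,0,-0.04,0,0]]' && python3 -m inch '[[0,0,-0.008,0,0],[0,0,-0.016,0,0],[0,0,-0.024,0,0],[0,0,-0.032,0,0],[0,0,-0.038,0,0]]' >/dev/null && python3 b.py .607 .067
```

```text
time: 11.13
eef_pos: [0.6445, -0.0748, -0.0066]
tcp_rot: [0.991, 0.133, 0.0, 0.0]
contact_force: [1.6, -3.3, 0.7]
opening: 1.0
finger_force: 1.3
t 11.55 tcp [ 0.6342 -0.0378 -0.0067] yaw-n 105.3 F [ 1.7 -3.2  1.4]
(0.03, 0.07) (array([0.6068, 0.0648]), 550, 0.0003)
(0.12, 0.155) (array([0.6062, 0.0671]), 649, 0.0003)
bottle [0.6065 0.066 ] tool [ 0.0006 -0.1075] home rel [0.003 0.098]
```

```bash
python3 -m inch '[[0,0,0.012,0,0],[0,0,0.02,0,0],[0,-0.012,0.02,0,6],[0,-0.024,0.02,0,12],[0,-0.034,0.02,0,17.5]]' && python3 -m inch '[[0,0,0,0,0],[0,0,0,0,0],[0,0,0,0,0]]' && python3 b.py .607 .067
```

```text
time: 12.02
eef_pos: [0.6062, -0.0681, -0.0073]
tcp_rot: [1.0, -0.023, -0.001, -0.0]
contact_force: [0.4, -0.2, 0.4]
opening: 1.001
finger_force: 0.0
time: 12.27
eef_pos: [0.6076, -0.0676, -0.0066]
tcp_rot: [1.0, -0.019, 0.0, -0.0]
contact_force: [0.3, -0.8, 0.4]
opening: 0.999
finger_force: 0.0
t 12.2667 tcp [ 0.6076 -0.0676 -0.0066] yaw-n 87.8 F [ 0.3 -0.8  0.4]
(0.03, 0.07) (array([0.6073, 0.0643]), 572, 0.0003)
(0.12, 0.155) (array([0.6081, 0.0642]), 681, 0.0003)
bottle [0.6077 0.0643] tool [-0.0049 -0.1318] home rel [0.002 0.099]
```

The bottle is upright and centred on the axis within 1 mm. It had leaned forward slightly under the push, so I go a bit lower and slower for the last leg.

```bash
python3 -m inch '[[0,-0.005,-0.006,0.002,0],[0,-0.005,-0.012,0.003,0],[0,-0.005,-0.017,0.003,0],[0,-0.005,-0.02,0.003,0],[0,-0.005,-0.023,0.003,0]]' >/dev/null && python3 -m inch '[[0,0,-0.004,0,0],[0,0,-0.008,0,0],[0,0,-0.012,0,0],[0,0,-0.017,0,0],[0,0,-0.022,0,0]]' && python3 -m inch '[[0,0,-0.005,0,0],[0,0,-0.01,0,0],[0,0,-0.015,0,0],[0,0,-0.02,0,0],[0,0,-0.025,0,0]]' && python3 b.py .609 .11
```

```text
time: 13.15
eef_pos: [0.6041, -0.0219, -0.0094]
tcp_rot: [1.0, -0.02, 0.0, 0.0]
contact_force: [0.1, -3.6, 0.7]
opening: 0.999
finger_force: 1.6
time: 13.57
eef_pos: [0.6048, 0.0036, -0.0097]
tcp_rot: [1.0, -0.02, -0.0, 0.0]
contact_force: [-0.3, -4.0, 1.5]
opening: 0.998
finger_force: 1.5
t 13.5667 tcp [ 0.6048  0.0036 -0.0097] yaw-n 87.7 F [-0.3 -4.   1.5]
(0.03, 0.07) (array([0.6075, 0.1105]), 575, 0.0003)
(0.12, 0.155) (array([0.6074, 0.1109]), 679, 0.0003)
bottle [0.6074 0.1108] tool [-0.0016 -0.1072] home rel [0.003 0.053]
```

```bash
python3 -m inch '[[0,0,-0.005,0,0],[0,0,-0.01,0,0],[0,0,-0.015,0,0],[0,0,-0.02,0,0],[0,0,-0.025,0,0]]' >/dev/null && python3 -m inch '[[0,0,-0.004,0,0],[0,0,-0.008,0,0],[0,0,-0.012,0,0],[0,0,-0.016,0,0],[0,0,-0.02,0,0]]' && python3 b.py .609 .155
```

```text
time: 14.45
eef_pos: [0.6066, 0.0484, -0.0097]
tcp_rot: [1.0, -0.02, -0.0, 0.0]
contact_force: [0.0, -3.6, 1.6]
opening: 1.0
finger_force: 1.2
t 14.45 tcp [ 0.6066  0.0484 -0.0097] yaw-n 87.7 F [ 0.  -3.6  1.6]
(0.03, 0.07) (array([0.6088, 0.1553]), 565, 0.0003)
(0.12, 0.155) (array([0.6088, 0.156 ]), 673, 0.0003)
bottle [0.6088 0.1557] tool [-0.002  -0.1073] home rel [0.001 0.008]
```

```bash
python3 -m inch '[[0,0,-0.001,0,0],[0,0,-0.002,0,0],[0,0,-0.003,0,0],[0,0,-0.004,0,0],[0,0,-0.005,0,0]]' | grep -E 'eef|force' && python3 -m inch '[[0,0,-0.0005,0,0],[0,0,-0.001,0,0],[0,0,-0.0015,0,0],[0,0,-0.002,0,0]]' | grep -E 'eef|force' && python3 b.py .609 .162
```

```text
eef_pos: [0.6068, 0.0529, -0.0097]
contact_force: [-1.0, -4.0, 1.3]
finger_force: 1.2
eef_pos: [0.6069, 0.055, -0.0097]
contact_force: [-0.1, -3.9, 0.2]
finger_force: 1.3
t 15.25 tcp [ 0.6069  0.055  -0.0097] yaw-n 87.7 F [-0.1 -3.9  0.2]
(0.03, 0.07) (array([0.609, 0.162]), 561, 0.0003)
(0.12, 0.155) (array([0.609 , 0.1628]), 673, 0.0003)
bottle [0.609  0.1624] tool [-0.0021 -0.1074] home rel [0.001 0.001]
```

Still no rise in force, so it isn't seated yet. Creeping on half a millimetre at a time.

```bash
for i in 1 2; do python3 -m inch '[[0,0,-0.0005,0,0],[0,0,-0.001,0,0],[0,0,-0.001,0,0]]' | grep -E 'eef|force'; done; python3 b.py .609 .163
```

```text
eef_pos: [0.6073, 0.0554, -0.0092]
contact_force: [-0.4, -5.4, 1.7]
finger_force: 1.8
eef_pos: [0.6078, 0.0557, -0.0088]
contact_force: [-0.1, -7.6, 3.1]
finger_force: 2.1
t 15.8 tcp [ 0.6078  0.0557 -0.0088] yaw-n 87.8 F [-0.1 -7.6  3.1]
(0.03, 0.07) (array([0.6095, 0.1626]), 547, 0.0003)
(0.12, 0.155) (array([0.6096, 0.1645]), 656, 0.0003)
bottle [0.6096 0.1636] tool [-0.0025 -0.1079] home rel [ 0. -0.]
```

Contact with the back bar is made: the force is rising, the base has stopped, and the top is leaning about 2 mm. I'll back off slowly.

```bash
python3 -m inch '[[0,0,0.001,0,0],[0,0,0.002,0,0],[0,0,0.004,0,0],[0,0,0.008,0,0],[0,0,0.015,0,0]]' >/dev/null && python3 -m inch '[[0,0,0.01,0,0],[0,0,0.02,0,0],[0,0,0.03,0,0],[0,0,0.03,0,0],[0,0,0.03,0,0]]' >/dev/null; python3 b.py .609 .163 side9.png
python3 - <<'E'
from h import *
for n in('side','top'):
    c,_=cloud(cam(n)); b=c[(abs(c[:,0]-.611)<.02)&(c[:,1]>.19)&(c[:,1]<.22)&(c[:,2]>.012)&(c[:,2]<.03)]
    print(n,'back bar y',np.round(np.percentile(b[:,1],[2,50,98]),4),'bottle',fit(c,(.609,.163),.034,.03,.155))
E
```

```text
t 16.6833 tcp [ 0.6052  0.0111 -0.0096] yaw-n 87.6 F [-0.5 -0.3  0.4]
(0.03, 0.07) (array([0.609 , 0.1616]), 568, 0.0003)
(0.12, 0.155) (array([0.609 , 0.1615]), 684, 0.0003)
bottle [0.609  0.1615] tool [-0.0024 -0.1504] home rel [0.001 0.002]
side back bar y [0.1906 0.1987 0.2049] bottle (array([0.609 , 0.1615]), 2088, 0.0003)Traceback (most recent call last):
  File "<stdin>", line 4, in <module>
    return _quantile_unchecked(
        a, q, axis, out, overwrite_input, method, keepdims, weights)
    return _ureduce(a,
                    func=_quantile_ureduce_func,
    ...<5 lines>...
                    overwrite_input=overwrite_input,
                    method=method)
    r = func(a, **kwargs)
    result = _quantile(arr,
                       quantiles=q,
    ...<2 lines>...
                       out=out,
                       weights=wgt)
    slices_having_nans = np.isnan(arr[-1, ...])
                                  ~~~^^^^^^^^^
IndexError: index -1 is out of bounds for axis 0 with size 0
```

View pics/side9.png

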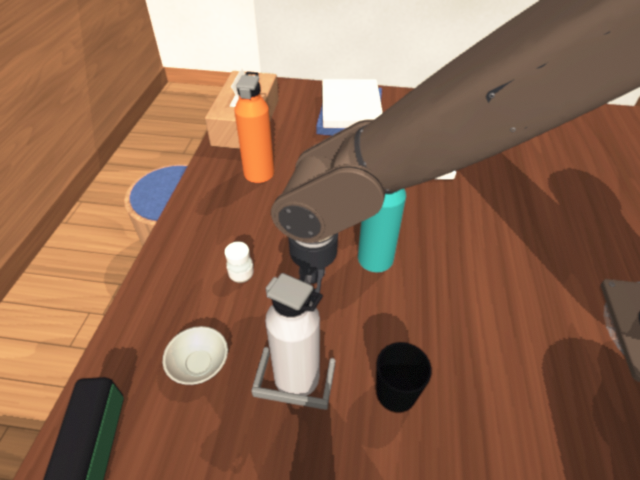

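The bottle stands upright inside the rail at (295,345), against the back bar. The cup, dish, jar and look-alikes appear where they were. Lifting the hand clear.

```bash
python3 -m inch '[[0,0,0.02,-0.03,0],[0,0,0.03,-0.06,0],[0,0,0.03,-0.1,0],[0,0,0.03,-0.14,0],[0,0,0.03,-0.18,0]]' >/dev/null && python3 -m inch '[[0,0,0.03,-0.04,0],[0,0,0.06,-0.08,0],[0,0,0.09,-0.12,0],[0,0,0.09,-0.12,0],[0,0,0.09,-0.12,0]]'
python3 - <<'E'
from h import *
for n in('side','top'):
    p=cam(n); c,_=cloud(p)
    print(n)
    for nm,xy,r,z in [('bottle',(.609,.163),.034,.155),('teal',(.5,-.09),.034,.15),('pump',(.499,-.21),.029,.13),('jar',(.742,-.018),.022,.05),('orange',(.78,-.304),.034,.15)]: print(nm,fit(c,xy,r,.03,z))
    b=c[(abs(c[:,0]-.611)<.075)&(c[:,1]>.19)&(c[:,1]<.22)&(c[:,2]>.012)&(c[:,2]<.03)]
    for lo,hi in((.56,.575),(.645,.66)):
        m=b[(b[:,0]>lo)&(b[:,0]<hi)]; print('bar',lo,len(m),len(m) and np.round(np.percentile(m[:,1],[3,50,97]),4))
save(p,'top9.png')
E
```

```text
time: 17.67
eef_pos: [0.6027, -0.1109, 0.2975]
tcp_rot: [1.0, -0.021, 0.006, 0.002]
contact_force: [0.1, -0.6, 0.6]
opening: 1.004
finger_force: 0.0
side
bottle (array([0.609 , 0.1615]), 2082, 0.0003)
teal (array([ 0.5048, -0.0925]), 1852, 0.0005)
pump (array([ 0.5027, -0.2082]), 88, 0.0012)
jar (array([ 0.7464, -0.0219]), 205, 0.0013)
orange (array([ 0.7819, -0.3059]), 1544, 0.0007)
bar 0.56 89 [0.1915 0.2021 0.2059]
bar 0.645 73 [0.1953 0.2005 0.2033]
top
bottle (array([0.6069, 0.1646]), 621, 0.0003)
teal None
pump (array([ 0.5034, -0.2126]), 679, 0.0037)
jar (array([ 0.7452, -0.0173]), 36, 0.0009)
orange (array([ 0.7802, -0.3034]), 762, 0.0003)
bar 0.56 44 [0.199  0.2023 0.2072]
bar 0.645 0 0
```

View pics/top9.png

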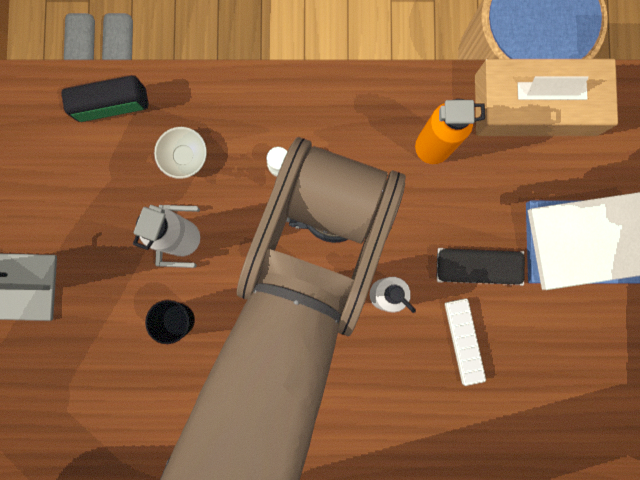

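The top view shows the bottle in the rail at (175,235). The fits put the pump, jar and both look-alikes where they were, and the cup, dish, case and organiser look unmoved. The hand is clear, so I'm handing in.

```bash
python3 -m inch '[[0,0,0,0,0],[0,0,0,0,0],[0,0,0,0,0]]' && python3 -c "
from plant import ctrl; print(ctrl.sign_off())"
```

```text
time: 18.02
eef_pos: [0.5997, -0.1066, 0.2879]
tcp_rot: [1.0, -0.019, -0.002, -0.001]
contact_force: [0.2, -1.2, 0.1]
opening: 0.999
finger_force: 0.0
the job is handed in; nothing more can be done
None
```

The bottle stands upright in the rail against the back bar, nothing else moved, the hand is clear, and the job was handed in at 18 s; because the tool can't tilt, the finger link about 50 mm up made contact instead of the fingertip, and the bottle leaned forward a degree or so at times.

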